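# Clear the test box and hold its lid open

### The job

A loose sensor has been left standing on the lid of the shielded test box: lower it gently, upright, all the way down into the empty well of the white foam tray without dropping it in, and let go of it. Then lift the box's lid by its handle and hold it open at 45 degrees, so that your colleague across the desk can photograph the test board inside; the lid falls shut when released, so finish while still holding it there. Leave the three stored sensors and the other things on the desk as they are.

Things in the scene. Friction and masses are not known exactly. Their poses are not given: they have to be found in the camera images.
- sensor_mid (a point): The loose sensor: steel can with a domed top, 32 mm in diameter, 68 mm tall (straight side up to 56 mm; the foot narrows to 26 mm), about 90 g, standing on the shut lid, on the robot's side of the handle. Point on its axis half-way up, 34 mm above its foot; z up. Right down in a well its upper 38 mm stand out, so hold it with the fingertips 31 mm or more above its foot.
- tray_hole0 (a point): Centre of the mouth of one of four wells in the fixed white foam tray (166 x 166 mm), level with its top 45 mm above the desk; z up. Wells are round, 39 mm in diameter, 30 mm deep (floor 15 mm above the desk), 80 mm apart in a square. One of the four, a different one each time, is empty: the one with no stored sensor in it.
- tray_hole1 (a point): Centre of the mouth of one of four wells in the fixed white foam tray (166 x 166 mm), level with its top 45 mm above the desk; z up. Wells are round, 39 mm in diameter, 30 mm deep (floor 15 mm above the desk), 80 mm apart in a square. One of the four, a different one each time, is empty: the one with no stored sensor in it.
- tray_hole2 (a point): Centre of the mouth of one of four wells in the fixed white foam tray (166 x 166 mm), level with its top 45 mm above the desk; z up. Wells are round, 39 mm in diameter, 30 mm deep (floor 15 mm above the desk), 80 mm apart in a square. One of the four, a different one each time, is empty: the one with no stored sensor in it.
- tray_hole3 (a point): Centre of the mouth of one of four wells in the fixed white foam tray (166 x 166 mm), level with its top 45 mm above the desk; z up. Wells are round, 39 mm in diameter, 30 mm deep (floor 15 mm above the desk), 80 mm apart in a square. One of the four, a different one each time, is empty: the one with no stored sensor in it.
- stored0_mid (a point): One of three stored sensors, the same as the loose one, standing in a well of the tray. The point is on its axis, 34 mm above its foot (4 mm above the tray's top); z up.
- stored1_mid (a point): One of three stored sensors, the same as the loose one, standing in a well of the tray. The point is on its axis, 34 mm above its foot (4 mm above the tray's top); z up.
- stored2_mid (a point): One of three stored sensors, the same as the loose one, standing in a well of the tray. The point is on its axis, 34 mm above its foot (4 mm above the tray's top); z up.
- box: Shielded test box: aluminium, 220 mm (its x) x 260 mm (its y) x 117 mm high with the lid shut, fixed to the desk, latches undone. Origin at the centre of its underside on the desk, z up; its x points from the hinge side (towards the robot) to the opening side (away from the robot). The shut lid's flat top is 117 mm above the desk.
- hinge (a point): Middle of the lid's hinge axis, which runs along the box's y, on the box edge nearest the robot, 95 mm above the desk. Axes as the box's.
- lid (a joint): Angle of the lid in rad: 0 shut, grows as the side away from the robot rises and the lid swings up towards the robot, to 1.45 at its stop. 45 degrees is 0.785. The lid weighs about 0.8 kg, a little more or less each time, has a nearly free hinge and falls shut from any angle.
- handle (a point): Steel bow handle on the lid. Origin at the middle of its round bar, 12 mm thick, along the box's y, with 100 mm clear between its legs and 34 mm free beneath; bar centre 40 mm above the lid's top (157 mm above the desk when shut), 195 mm from the hinge axis along the lid and 62 mm above that axis square to the lid. Axes as the box's when shut; they turn with the lid.
- microscope: Bystander: hand-held microscope on a stand with a round metal foot 84 mm in diameter, about 165 mm tall, beyond the tray. Origin under the foot.
- carton: Bystander: cardboard carton 140 x 140 x 120 mm, left of the box. Origin at the centre of its underside.
- pen: Bystander: blue pen 150 mm long, lying on the desk to the right of the tray. Origin under its middle.
There are look-alikes about, which are no part of the job. What is shaped like the part that bears sensor_mid but orange is not meant.

How it is judged (in metres and radians):
On the way, in this order (a step that is already met when the one before it is completed fails the run):
1. the loose sensor stands upright on the floor of the empty well, let go, the lid still shut (((horizontal distance between sensor_mid and tray_hole0 below 0.007 m and z of sensor_mid in the frame of tray_hole0 between 0 and 0.0075 m) or (horizontal distance between sensor_mid and tray_hole1 below 0.007 m and z of sensor_mid in the frame of tray_hole1 between 0 and 0.0075 m) or (horizontal distance between sensor_mid and tray_hole2 below 0.007 m and z of sensor_mid in the frame of tray_hole2 between 0 and 0.0075 m) or (horizontal distance between sensor_mid and tray_hole3 below 0.007 m and z of sensor_mid in the frame of tray_hole3 between 0 and 0.0075 m)) and angle between sensor_mid's own z axis and vertical below 0.15 rad and contact force between sensor and the fingers below 0.05 N and value of joint lid below 0.1 rad), for 0.2 s.
2. the lid is lifted by its handle (value of joint lid above 0.3 rad and contact force between the fingers and handle_bar above 1 N), for 0.1 s.
At the end, for the whole second after the job is handed in: The lid is held still by its handle in the fingers at 45 degrees, give or take 7 (0.665 to 0.905 rad), with no sensor propping it, and the loose sensor stands upright (within 8 degrees) on the floor of the well that was empty (((horizontal distance between sensor_mid and tray_hole0 below 0.007 m and z of sensor_mid in the frame of tray_hole0 between 0 and 0.0075 m) or (horizontal distance between sensor_mid and tray_hole1 below 0.007 m and z of sensor_mid in the frame of tray_hole1 between 0 and 0.0075 m) or (horizontal distance between sensor_mid and tray_hole2 below 0.007 m and z of sensor_mid in the frame of tray_hole2 between 0 and 0.0075 m) or (horizontal distance between sensor_mid and tray_hole3 below 0.007 m and z of sensor_mid in the frame of tray_hole3 between 0 and 0.0075 m)) and angle between sensor_mid's own z axis and vertical below 0.15 rad and value of joint lid between 0.665 and 0.905 rad and velocity of joint lid between -0.1 and 0.1 rad/s and contact force between the fingers and handle_bar above 1 N and contact force between box and sensor below 0.05 N and contact force between box and stored0 below 0.05 N and contact force between box and stored1 below 0.05 N and contact force between box and stored2 below 0.05 N); the arm keeps its last pose, push and grip.
It fails at once if the loose sensor dropped or flung into a well (faster than 0.4 m/s inside it, about an 8 mm fall) ((horizontal distance between sensor_mid and tray_hole0 below 0.016 m and z of sensor_mid in the frame of tray_hole0 below 0.032 m and linear speed of sensor above 0.4 m/s) or (horizontal distance between sensor_mid and tray_hole1 below 0.016 m and z of sensor_mid in the frame of tray_hole1 below 0.032 m and linear speed of sensor above 0.4 m/s) or (horizontal distance between sensor_mid and tray_hole2 below 0.016 m and z of sensor_mid in the frame of tray_hole2 below 0.032 m and linear speed of sensor above 0.4 m/s) or (horizontal distance between sensor_mid and tray_hole3 below 0.016 m and z of sensor_mid in the frame of tray_hole3 below 0.032 m and linear speed of sensor above 0.4 m/s)).
It fails at once if the loose sensor pressed hard on the tray (over 30 N) (contact force between sensor and tray above 30 N).
It fails at once if the loose sensor dropped or knocked over (angle between sensor_mid's own z axis and vertical above 1 rad).
It fails at once if a stored sensor disturbed (over 12 mm) (distance of any of stored0_mid, stored1_mid, stored2_mid from where it was at the start of the episode above 0.012 m).
It fails at once if a bystander moved (over 30 mm) (distance of any of microscope, carton, pen from where it was at the start of the episode above 0.03 m).
It also fails if it takes over 54 s, if anything falls off the work surface, if the arm or the gripper's body presses on something with over 40 N, if the wrist force passes 120 N, or if a joint passes its speed limit or range.

### The arm

A 6-joint arm with a two-finger parallel gripper is mounted at the origin on the work surface. World frame = base frame: x ahead of the robot, y to its left, z up, the work surface at z = 0. Lengths are in mm, angles in rad, forces in N, time in s.
With the tool pointing down it reaches from about 275 to 750 mm from the base axis. Payload 10.2 kg.
Tool frame: the origin (TCP) lies midway between the tips of the shut fingers; the grasp point (between the pads) lies 19 mm behind it; z points along the fingers, y is the line along which they close (so a half turn about z gives the same grasp; the last joint's range is limited). The gripper opens to 85 mm and grips with 20 to 120 N. Pads are 22 mm wide; open, the fingers measure 114 mm over their backs; the gripper's body (76 mm by 85 mm) begins 54 mm behind the grasp point. The pads swing forward as they close: fully open they stand 13 mm farther back than shut.
Start: joints at [1.065, 0.313, 1.498, -0, 1.331, -0.223], TCP at [146.512, 504.148, 231.294] pointing down, gripper open.
Joint ranges: [-2.94, 2.94], [-0.97, 2.17], [0.19, 2.56], [-1.23, 4.37], [0.02, 3.11], [-2.88, 2.88]. Speed limits (rad/s): [2.39, 2.39, 3.01, 3.14, 3.14, 3.14].

### API

Orientations are given as a unit quaternion [w, x, y, z].
In Python, from rig import sense, capture, finish_job, find_in, place_of gives the robot as it stands. The module is installed in compiled form; this text tells all that it offers.
- The arm moves only by the shell command python3 -m jog 'ROWS' [FORCE]. ROWS is JSON, a list of rows, each an object of numbers: "tx", "ty", "tz": the shift along the tool's x, y, z in mm; "ax", "ay", "az": the turn, a rotation vector about the tool's x, y, z in rad; "jaw": the closure, from -1 (fully open) to 1 (shut), so that 0 is half open. In form: [{"tx": .., "ty": .., "tz": .., "ax": .., "ay": .., "az": .., "jaw": ..}, ...]. A call has 1 to 5 rows; each row shifts and turns the commanded pose from where the row before left it, along the tool's axes as they then stand; what a row does not reach is not made up. A row lasts 1/8 s, in which the tool goes at most 62.5 mm and 10.7 degrees, less where a joint would pass 70% of its speed; a pose out of reach is approached as far as the arm can. A call with a gripper value outside its range is refused whole. The fingers move at their own pace and stop on an object; FORCE is the grip in N (left out, the last holds). Time passes only in rows, so rows that do not move let the fingers close. It gives the time, the measured TCP pose, the force, the opening and the grip force at its end, in the units of the state.
- sense(): the state, without advancing time (a new reading comes with each control period).
- capture(name): name is "scene" or "side" or "wrist"; returns a dict with "color" (400x640x3 uint8, red, green, blue), "depth" (400x640 float32, mm along the optical axis (not along the pixel's ray), 0 where there is no reading), "fx", "fy", "cx", "cy" (pixels), "camera_from_world" (4x4, takes a point from world to camera coordinates); the wrist camera has in their place "mount" (4x4, takes a point from camera to tool coordinates, whose origin is the TCP and whose axes are the flange's). Camera axes: x right, y up, looking along -z (the intrinsics and any distortion apply to the point x, -y, -z); pixel columns grow to the right and rows downward; lengths in mm; the calibration is good to about 2 mm. A picture is of the moment at which its call begins: read the wrist's pose just before it.
- finish_job(): hands the job in; it is judged then, once.
Trained networks look in the newest picture that a camera, given by its name, has taken for a name from the list of things; names that differ only in an ending like _2 or _b are one class to them, and where a whole thing is asked for, a point or a joint stands for the part that bears it (a point fixed in the world has none). Each returns a list of dicts, best first, with "conf" (0 to 1); they miss things now and then, are a little off and sometimes report something else, mostly with a low value. They report only what shows in the picture. A call takes as long as a camera call. They do not tell look-alikes from the thing itself.
- find_in(query, camera): "centre" ([column, row] in pixels, amid what is visible of it).
- place_of(query, camera): "centre" ([column, row] in pixels: a listed point, or the origin of a listed thing).
The state is a dict: "time_s": time; "joints": joint angles; "dq": joint speeds; "tau": joint torques, N m; "eef_pos": TCP position; "ee_rot": TCP orientation; "force": force on the tool from outside, world axes, zero at the start; "wrist_torque": the same for the moment, N m; "grip_width": opening from 0.0 (shut) to 1.0 (fully open); "grip_force": force on a finger pad.
Only numpy, scipy, OpenCV 4.12 (cv2) and the standard library are available. Lean on these libraries where they do the work, as an engineer would, in place of code of your own. Each camera call takes 0.05 s, during which the arm holds its last target. There are 200 camera calls.

## Working session

There is one attempt and no reset: what is moved stays moved. The work goes in short steps, Python scripts to look and compute and a shell command to move; the robot and the scene stay as the last step left them, time stands still between calls to the robot, and variables do not carry over. Pictures are saved under pics/ and viewed, at most 12 in all, crops included, and the job is handed in when it is done.

```bash
mkdir -p pics
cat > h.py <<'E'
import numpy as np, cv2
from rig import *
from scipy.spatial.transform import Rotation as R
def pose():
    s=sense(); q=s["ee_rot"]; T=np.eye(4); T[:3,:3]=R.from_quat([q[1],q[2],q[3],q[0]]).as_matrix(); T[:3,3]=s["eef_pos"]; return T
def cap(n):
    T=pose(); c=capture(n)
    c["wc"]= T@np.array(c["mount"]) if "mount" in c else np.linalg.inv(np.array(c["camera_from_world"]))
    return c
def ray(c,p):
    d=c["wc"][:3,:3]@np.array([(p[0]-c["cx"])/c["fx"],-(p[1]-c["cy"])/c["fy"],-1.]); return c["wc"][:3,3],d
def at_z(c,p,z):
    o,d=ray(c,p); return o+d*(z-o[2])/d[2]
def at_depth(c,p):
    o,d=ray(c,p); return o+d*c["depth"][int(round(p[1])),int(round(p[0]))]
def save(c,n): cv2.imwrite("pics/"+n,c["color"][:,:,::-1])
E
python3 - <<'E'
from h import *
np.set_printoptions(precision=1,suppress=True)
print(sense())
Z=dict(sensor_mid=151,tray_hole0=45,stored0_mid=49,handle=157,hinge=95,box=0,microscope=0,carton=0,pen=0)
ims=[]
for n in("scene","side","wrist"):
    c=cap(n); ims.append(c["color"]); print(n,c["fx"],c["wc"][:3,3])
    for q,z in Z.items():
        for r in place_of(q,n):
            if r["conf"]>.2: print(q,np.round(r["conf"],2),np.array(r["centre"]),at_z(c,r["centre"],z))
for i,n in zip(ims,("scene","side","wrist")): cv2.imwrite(f"pics/{n}0.png",i[:,:,::-1])
E
```

```text
{'time_s': 0.0, 'joints': array([ 1.1,  0.3,  1.5, -0. ,  1.3, -0.2]), 'dq': array([-0., -0.,  0.,  0., -0., -0.]), 'tau': array([  0. , -41.2, -26. ,  -0. ,   0. ,   0. ]), 'eef_pos': array([146.4, 503.9, 230.7]), 'ee_rot': array([-0. ,  0.1,  1. , -0. ]), 'force': array([ 0.3, -0.6, -0.2]), 'wrist_torque': array([-0.,  0., -0.]), 'grip_force': 0.0, 'grip_width': 0.9976871178587678}
scene 425.39587781405515 [1423.   -28.3  921.7]
sensor_mid 0.75 [437.2 190.3] [601.6 340.5 151. ]
sensor_mid 0.74 [394.5 158. ] [454.1 254.1 151. ]
sensor_mid 0.62 [358.4 165.5] [480.6 144.  151. ]
sensor_mid 0.38 [392.  152.9] [429.3 251.5 151. ]
tray_hole0 0.97 [250.9 207.6] [ 521.6 -173.4   45. ]
tray_hole0 0.88 [218.4 197.9] [ 472.5 -273.1   45. ]
tray_hole0 0.71 [218.8 215.8] [ 548.5 -264.    45. ]
tray_hole0 0.64 [486.3 203.4] [556.  519.9  45. ]
tray_hole0 0.63 [246.  192.9] [ 456.4 -191.4   45. ]
tray_hole0 0.35 [247.1 209.1] [ 527.1 -184.2   45. ]
stored0_mid 0.68 [246.  208.6] [ 528.8 -186.8   49. ]
handle 0.96 [393.8 194.8] [616.7 219.  157. ]
hinge 0.7 [366.2 167.9] [425.5 178.7  95. ]
box 0.
[... 502 characters left out ...]
9] [421.5  86.3 151. ]
sensor_mid 0.45 [245.2 195.7] [293.   91.4 151. ]
tray_hole0 0.89 [355.5 293.9] [ 543.2 -262.9   45. ]
tray_hole0 0.87 [344.9 275.2] [ 532.6 -190.9   45. ]
tray_hole0 0.69 [327.4 301.2] [ 468.8 -273.2   45. ]
tray_hole0 0.66 [315.  285.4] [ 448.2 -212.6   45. ]
handle 0.66 [341.3 163.4] [614.8 219.  157. ]
hinge 0.78 [291.5 190.2] [440.6 185.1  95. ]
box 0.94 [323.2 207.9] [548.2 200.7   0. ]
microscope 0.59 [421.7 265.2] [ 770.5 -147.3    0. ]
carton 0.73 [296.7 168.1] [497.6 503.5   0. ]
carton 0.34 [340.1 163.7] [676.2 503.6   0. ]
pen 0.84 [361.6 375. ] [ 507.7 -460.1    0. ]
wrist 335.76827622123113 [ 66.3 527.6 372.9]
carton 0.88 [418.8 387.7] [507.3 549.6   0. ]
```

View pics/scene0.png

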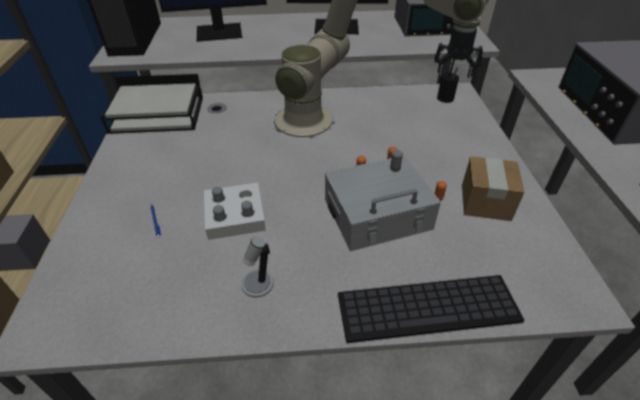

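View pics/side0.png

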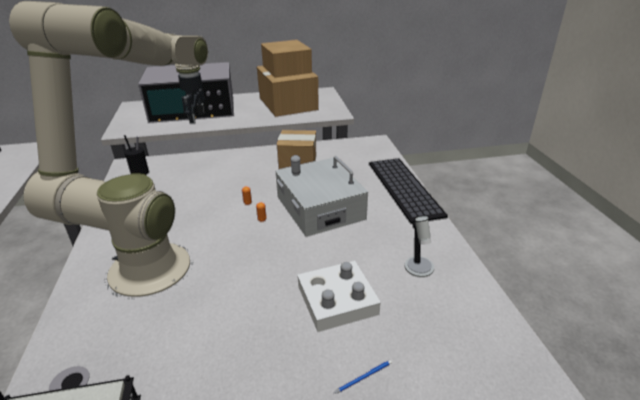

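The scene view shows the grey sensor on the lid at (396,160), the handle at (394,195), and the empty well at (246,194). Three orange decoys stand on the desk behind and beside the box. The side view agrees: the sensor is at (296,165) and the empty well at (318,282).

```bash
cat >> h.py <<'E'
def plan(p,close=None,zdir=(0,0,-1)):
    """shift in tool axes and rotvec to reach TCP p with closing line `close`"""
    T=pose(); z=np.array(zdir,float); z/=np.linalg.norm(z)
    print("pos",T[:3,3].round(1),"y",T[:3,1].round(3),"z",T[:3,2].round(3),"j",np.round(sense()["joints"],2))
    print("shift tool",(T[:3,:3].T@(np.array(p)-T[:3,3])).round(1))
    if close is not None:
        for s in(1,-1):
            y=s*np.array([*close,0][:3],float); y-=z*(y@z); y/=np.linalg.norm(y)
            print("rotvec",R.from_matrix(T[:3,:3].T@np.c_[np.cross(y,z),y,z]).as_rotvec().round(3))
E
python3 - <<'E'
from h import *
print(pose().round(3))
plan([540,220,370],[0,1])
E
```

```text
[[-9.60000e-01  2.79000e-01 -0.00000e+00  1.46515e+02]
 [ 2.79000e-01  9.60000e-01 -0.00000e+00  5.04142e+02]
 [ 0.00000e+00 -0.00000e+00 -1.00000e+00  2.31284e+02]
 [ 0.00000e+00  0.00000e+00  0.00000e+00  1.00000e+00]]
pos [146.5 504.1 231.3] y [ 0.279  0.96  -0.   ] z [-0. -0. -1.] j [ 1.06  0.31  1.5  -0.    1.33 -0.22]
shift tool [-457.1 -163.1 -138.7]
rotvec [-0.    -0.    -0.283]
rotvec [-0.     0.     2.859]
```

```bash
python3 -m jog '[{"tx":-30,"ty":-15,"tz":-25},{"tx":-47,"ty":-16,"tz":-25},{"tx":-47,"ty":-16,"tz":-25},{"tx":-47,"ty":-16,"tz":-25},{"tx":-47,"ty":-16,"tz":-25}]' && python3 -m jog '[{"tx":-47,"ty":-16,"tz":-14},{"tx":-47,"ty":-17},{"tx":-47,"ty":-17},{"tx":-47,"ty":-17},{"tx":-47,"ty":-17}]'; python3 -m jog '[{"tx":-4},{"tz":0}]'
python3 - <<'E'
from h import *
np.set_printoptions(precision=1,suppress=True)
plan([540,220,370],[0,1])
c=cap("wrist"); save(c,"w1.png")
for q,z in dict(sensor_mid=151,handle=157,hinge=95,box=0).items():
    for r in place_of(q,"wrist"): print(q,np.round(r["conf"],2),np.array(r["centre"]),at_z(c,r["centre"],z),at_depth(c,r["centre"]))
E
```

```text
pos [146.5 504.1 231.3] y [ 0.3  1.  -0. ] z [-0. -0. -1.] j [ 1.1  0.3  1.5 -0.   1.3 -0.2]
shift tool [-457.1 -163.1 -138.7]
rotvec [-0.  -0.  -0.3]
rotvec [-0.   0.   2.9]schema error: expected keys tx, ty, tz, ax, ay, az, jaw
schema error: expected keys tx, ty, tz, ax, ay, az, jaw
```

View pics/w1.png

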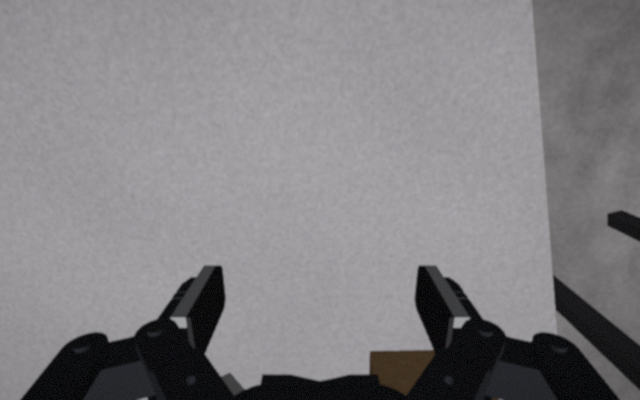

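The wrist picture shows bare desk with the fingers at the bottom, so image-up points toward the robot. Rows need all seven keys.

```bash
python3 -m jog '[{"tx":-30,"ty":-12,"tz":-20,"ax":0,"ay":0,"az":0,"jaw":-1},{"tx":-47,"ty":-12,"tz":-20,"ax":0,"ay":0,"az":0,"jaw":-1},{"tx":-47,"ty":-12,"tz":-20,"ax":0,"ay":0,"az":0,"jaw":-1},{"tx":-47,"ty":-12,"tz":-20,"ax":0,"ay":0,"az":0,"jaw":-1},{"tx":-47,"ty":-12,"tz":-20,"ax":0,"ay":0,"az":0,"jaw":-1}]' && python3 -m jog '[{"tx":-48,"ty":-12,"tz":0,"ax":0,"ay":0,"az":0,"jaw":-1},{"tx":-48,"ty":-12,"tz":0,"ax":0,"ay":0,"az":0,"jaw":-1},{"tx":-48,"ty":-12,"tz":0,"ax":0,"ay":0,"az":0,"jaw":-1},{"tx":-48,"ty":-12,"tz":0,"ax":0,"ay":0,"az":0,"jaw":-1},{"tx":-48,"ty":-12,"tz":0,"ax":0,"ay":0,"az":0,"jaw":-1}]' && python3 -m jog '[{"tx":-48,"ty":-12,"tz":0,"ax":0,"ay":0,"az":0,"jaw":-1},{"tx":-48,"ty":-12,"tz":0,"ax":0,"ay":0,"az":0,"jaw":-1},{"tx":0,"ty":0,"tz":0,"ax":0,"ay":0,"az":0,"jaw":-1},{"tx":0,"ty":0,"tz":0,"ax":0,"ay":0,"az":0,"jaw":-1}]'
python3 - <<'E'
from h import *
np.set_printoptions(precision=1,suppress=True)
plan([540,220,370],[0,1])
c=cap("wrist"); save(c,"w2.png")
for q,z in dict(sensor_mid=151,handle=157,hinge=95,box=0).items():
    for r in place_of(q,"wrist"): print(q,np.round(r["conf"],2),np.array(r["centre"]),at_z(c,r["centre"],z),at_depth(c,r["centre"]))
E
```

```text
time_s: 2.38
eef_pos: [340.3, 384.7, 332.1]
ee_rot: [0.0, 0.141, 0.99, 0.0]
force: [0.4, 0.3, 0.1]
grip_width: 1.001
grip_force: 0.0
time_s: 3.0
eef_pos: [554.1, 260.1, 331.3]
ee_rot: [0.0, 0.141, 0.99, 0.0]
force: [-0.3, 1.6, -0.0]
grip_width: 0.997
grip_force: 0.0
time_s: 3.5
eef_pos: [638.0, 211.6, 331.2]
ee_rot: [-0.0, 0.141, 0.99, 0.0]
force: [-1.2, -0.3, 0.9]
grip_width: 0.998
grip_force: 0.0
pos [638.  211.6 331.2] y [0.3 1.  0. ] z [-0.  0. -1.] j [ 0.1  0.7  0.7  0.   1.8 -1.1]
shift tool [ 96.5 -19.3 -38.7]
rotvec [ 0.  -0.  -0.3]
rotvec [-0.  -0.   2.9]
handle 0.63 [322.2 154.5] [619.3 219.7 157. ] [618.5 219.9 161.1]
box 0.82 [291.5  76.7] [538.4 201.9   0. ] [543.2 210.  115.3]
box 0.27 [  8.5 162.9] [ 536.  -223.7    0. ] [ 538.8 -166.7   58.7]
```

View pics/w2.png

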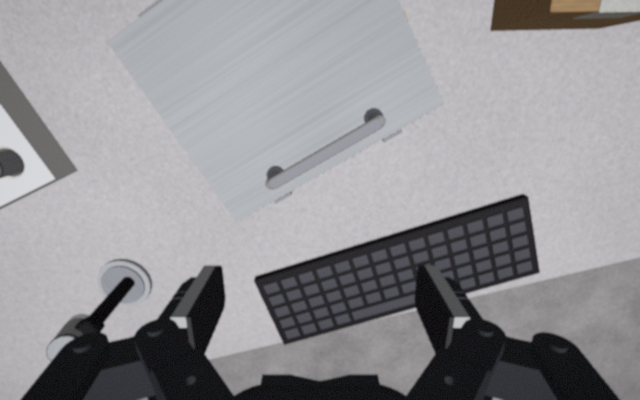

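The wrist view shows the box with the handle bar running from (275,183) to (375,120). The sensor is out of view beyond the top edge, so I'm moving back over it.

```bash
python3 - <<'E'
from h import *
c=cap("wrist"); a,b=at_z(c,(275,183),157),at_z(c,(375,120),157); print(a,b,np.arctan2(*(b-a)[1::-1])-np.pi/2)
# lid edges fit
h=cv2.cvtColor(c["color"],cv2.COLOR_RGB2GRAY)
a,b=at_z(c,(112,43),117),at_z(c,(236,218),117); print(a,b); b2=at_z(c,(442,102),117); print(b2)
plan([490,240,330])
E
python3 -m jog '[{"tx":40,"ty":-4,"tz":0,"ax":0,"ay":0,"az":0,"jaw":-1},{"tx":45,"ty":-4,"tz":0,"ax":0,"ay":0,"az":0,"jaw":-1},{"tx":40,"ty":-4,"tz":0,"ax":0,"ay":0,"az":0,"jaw":-1},{"tx":25,"ty":-4,"tz":0,"ax":0,"ay":0,"az":0,"jaw":-1},{"tx":0,"ty":0,"tz":0,"ax":0,"ay":0,"az":0,"jaw":-1}]'
python3 - <<'E'
from h import *
np.set_printoptions(precision=1,suppress=True)
c=cap("wrist"); save(c,"w3.png"); np.save("d3.npy",c["depth"])
for q,z in dict(sensor_mid=151,handle=157,hinge=95,box=0).items():
    for r in place_of(q,"wrist"): print(q,np.round(r["conf"],2),np.array(r["centre"]),at_z(c,r["centre"],z),at_depth(c,r["centre"]))
# points above lid
v,u=np.mgrid[0:400:2,0:640:2].reshape(2,-1); d=c["depth"][v,u]
P=c["wc"][:3,3]+(np.c_[(u-c["cx"])/c["fx"],-(v-c["cy"])/c["fy"],-np.ones(len(u))]@c["wc"][:3,:3].T)*d[:,None]
m=(d>0)&(P[:,2]>165)&(P[:,2]<195)&(v<250); Q=P[m]; print(len(Q), np.median(Q,0),Q.min(0),Q.max(0))
plan([490,240,330])
E
```

```text
[633.58613373 167.82062878 157.        ] [601.88837774 275.68525525 157.        ] 0.2858198969865673
[465.65790491  52.73516092 117.        ] [670.33943871 103.10656176 117.        ]
[608.98188457 350.59142439 117.        ]
pos [637.8 211.8 331.9] y [0.278 0.961 0.   ] z [ 0.001  0.    -1.   ] j [ 0.15  0.65  0.74 -0.    1.76 -1.14]
shift tool [149.8 -14.1   1.8]
time_s: 4.42
eef_pos: [488.6, 238.3, 332.4]
ee_rot: [0.001, 0.14, 0.99, 0.0]
force: [0.1, -0.6, -0.1]
grip_width: 0.997
grip_force: 0.0
sensor_mid 0.8 [327.8 144.1] [463.3 254.1 151. ] [458.  254.8 182.1]
sensor_mid 0.68 [235.   39.1] [352.4 201.  151. ] [337.2 184.5  63.1]
sensor_mid 0.63 [439.9 106.2] [458.2 363.7 151. ] [472.1 392.   61.4]
handle 0.87 [337.7 291.8] [622.3 220.8 157. ] [618.3 221.5 162.9]
hinge 0.76 [250.7 128.2] [432.  175.2  95. ] [430.7 180.  115.8]
box 0.6 [302.2 182.1] [532.4 199.5   0. ] [501.7 214.8 116.9]
box 0.55 [329.3 141.2] [485.7 253.7   0. ] [455.8 256.8 182.5]
252 [463.3 255.7 180.9] [449.9 239.6 165.8] [479.5 271.2 184.9]
pos [490.5 237.6 330.9] y [ 0.3  1.  -0. ] z [-0. -0. -1.] j [ 0.2  0.3  1.2 -0.   1.6 -1.1]
shift tool [1.1 2.2 0.9]
```

View pics/w3.png

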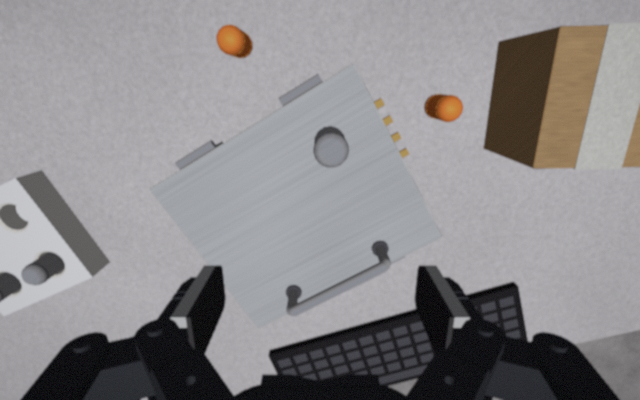

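The loose grey sensor's top is at pixel (330,148), with its centre at about (464,255.5). The orange decoys are at (233,40) and (449,108), and box yaw is about 0.25. I'll go down over the sensor.

```bash
python3 -m jog '[{"tx":15,"ty":5,"tz":20,"ax":0,"ay":0,"az":0,"jaw":-1},{"tx":15,"ty":5,"tz":40,"ax":0,"ay":0,"az":0,"jaw":-1},{"tx":0,"ty":0,"tz":45,"ax":0,"ay":0,"az":0,"jaw":-1},{"tx":0,"ty":0,"tz":30,"ax":0,"ay":0,"az":0,"jaw":-1},{"tx":0,"ty":0,"tz":0,"ax":0,"ay":0,"az":0,"jaw":-1}]'
python3 - <<'E'
from h import *
plan([464,255.5,149])
c=cap("wrist"); save(c,"w4.png")
v,u=np.mgrid[0:400:2,0:640:2].reshape(2,-1); d=c["depth"][v,u]
P=c["wc"][:3,3]+(np.c_[(u-c["cx"])/c["fx"],-(v-c["cy"])/c["fy"],-np.ones(len(u))]@c["wc"][:3,:3].T)*d[:,None]
m=(d>0)&(P[:,2]>165)&(P[:,2]<195)&(np.hypot(P[:,0]-464,P[:,1]-255)<25); Q=P[m]; print(len(Q), np.median(Q,0),Q.min(0),Q.max(0))
E
```

```text
time_s: 5.3
eef_pos: [463.4, 255.4, 194.5]
ee_rot: [-0.002, 0.141, 0.99, -0.001]
force: [0.2, -0.1, 0.9]
grip_width: 1.0
grip_force: 0.0
pos [463.4 255.4 194.5] y [ 0.279  0.96  -0.002] z [-0.004 -0.001 -1.   ] j [ 0.28  0.36  1.54 -0.    1.25 -1.01]
shift tool [-0.7  0.4 45.5]
702 [460.36489418 257.08248688 180.54023522] [449.48230825 239.82380103 165.12467359] [480.0409517  271.5597781  185.22050012]
```

View pics/w4.png

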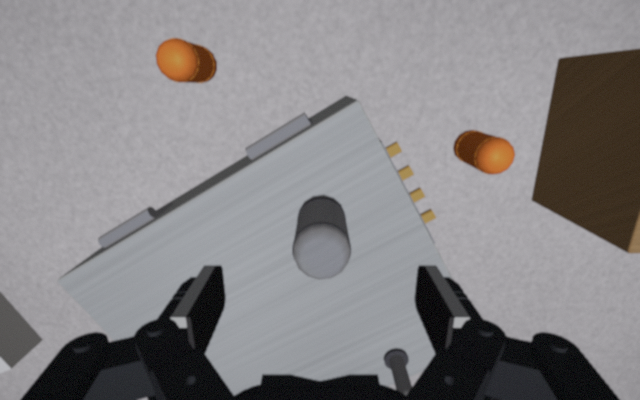

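The sensor's dome at (321,250) is centred between the fingers.

```bash
python3 -m jog '[{"tx":0,"ty":0,"tz":25,"ax":0,"ay":0,"az":0,"jaw":-1},{"tx":0,"ty":0,"tz":20,"ax":0,"ay":0,"az":0,"jaw":-1},{"tx":0,"ty":0,"tz":0,"ax":0,"ay":0,"az":0,"jaw":-1},{"tx":0,"ty":0,"tz":0,"ax":0,"ay":0,"az":0,"jaw":-1}]' 40 && python3 -m jog '[{"tx":0,"ty":0,"tz":0,"ax":0,"ay":0,"az":0,"jaw":1},{"tx":0,"ty":0,"tz":0,"ax":0,"ay":0,"az":0,"jaw":1},{"tx":0,"ty":0,"tz":0,"ax":0,"ay":0,"az":0,"jaw":1},{"tx":0,"ty":0,"tz":0,"ax":0,"ay":0,"az":0,"jaw":1},{"tx":0,"ty":0,"tz":0,"ax":0,"ay":0,"az":0,"jaw":1}]' 40
```

```text
time_s: 5.85
eef_pos: [464.7, 255.9, 153.0]
ee_rot: [0.001, 0.141, 0.99, 0.001]
force: [0.1, -0.4, 0.2]
grip_width: 1.001
grip_force: 0.0
time_s: 6.48
eef_pos: [464.0, 255.9, 151.7]
ee_rot: [0.0, 0.141, 0.99, 0.0]
force: [0.3, 1.4, 5.0]
grip_width: 0.356
grip_force: 39.9
```

```bash
python3 -m jog '[{"tx":0,"ty":0,"tz":-10,"ax":0,"ay":0,"az":0,"jaw":1},{"tx":0,"ty":0,"tz":-30,"ax":0,"ay":0,"az":0,"jaw":1},{"tx":0,"ty":0,"tz":-40,"ax":0,"ay":0,"az":0,"jaw":1},{"tx":0,"ty":0,"tz":-40,"ax":0,"ay":0,"az":0,"jaw":1},{"tx":-7,"ty":-20,"tz":-10,"ax":0,"ay":0,"az":0,"jaw":1}]' && python3 -m jog '[{"tx":-13,"ty":-37,"tz":0,"ax":0,"ay":0,"az":0,"jaw":1},{"tx":-13,"ty":-37,"tz":0,"ax":0,"ay":0,"az":0,"jaw":1},{"tx":-13,"ty":-37,"tz":0,"ax":0,"ay":0,"az":0,"jaw":1},{"tx":-13,"ty":-37,"tz":0,"ax":0,"ay":0,"az":0,"jaw":1},{"tx":-13,"ty":-37,"tz":0,"ax":0,"ay":0,"az":0,"jaw":1}]' && python3 -m jog '[{"tx":-13,"ty":-37,"tz":0,"ax":0,"ay":0,"az":0,"jaw":1},{"tx":-13,"ty":-37,"tz":0,"ax":0,"ay":0,"az":0,"jaw":1},{"tx":-13,"ty":-37,"tz":0,"ax":0,"ay":0,"az":0,"jaw":1},{"tx":-13,"ty":-37,"tz":0,"ax":0,"ay":0,"az":0,"jaw":1},{"tx":-13,"ty":-37,"tz":0,"ax":0,"ay":0,"az":0,"jaw":1}]' && python3 -m jog '[{"tx":-13,"ty":-30,"tz":0,"ax":0,"ay":0,"az":0,"jaw":1},{"tx":0,"ty":0,"tz":0,"ax":0,"ay":0,"az":0,"jaw":1},{"tx":0,"ty":0,"tz":0,"ax":0,"ay":0,"az":0,"jaw":1}]'
python3 - <<'E'
from h import *
np.set_printoptions(precision=1,suppress=True)
plan([490,-195,280],[.55,.83])
c=cap("wrist"); save(c,"w5.png")
for q,z in dict(sensor_mid=200,tray_hole0=45,stored0_mid=49).items():
    for r in place_of(q,"wrist"): print(q,np.round(r["conf"],2),np.array(r["centre"]),at_z(c,r["centre"],z),at_depth(c,r["centre"]))
E
```

```text
time_s: 7.1
eef_pos: [465.3, 235.1, 284.0]
ee_rot: [0.002, 0.14, 0.99, 0.001]
force: [-0.2, 0.3, -1.7]
grip_width: 0.357
grip_force: 39.8
time_s: 7.72
eef_pos: [475.5, 37.5, 281.5]
ee_rot: [-0.0, 0.141, 0.99, -0.0]
force: [-0.2, 0.6, -1.1]
grip_width: 0.358
grip_force: 39.8
time_s: 8.35
eef_pos: [486.3, -158.2, 281.5]
ee_rot: [-0.0, 0.141, 0.99, 0.0]
force: [-0.3, -0.0, -0.9]
grip_width: 0.356
grip_force: 39.8
time_s: 8.72
eef_pos: [490.5, -188.8, 281.4]
ee_rot: [-0.0, 0.141, 0.99, 0.0]
force: [0.3, 0.1, -1.1]
grip_width: 0.355
grip_force: 39.9
pos [ 490.5 -188.8  281.4] y [0.3 1.  0. ] z [-0.  0. -1.] j [-0.6  0.3  1.4  0.   1.4 -1.9]
shift tool [-1.2 -6.1  1.4]
rotvec [ 0.  -0.   0.3]
rotvec [ 0.   0.  -2.8]
sensor_mid 0.92 [320.1 268.9] [ 537.2 -201.9  200. ] [ 477.8 -184.8  304.4]
sensor_mid 0.56 [396.4 317.9] [ 596.9 -155.7  200. ] [ 486.1 -161.5  332.5]
tray_hole0 0.92 [308.3 131.9] [ 455.  -191.5   45. ] [ 458.7 -193.6   14.3]
tray_hole0 0.86 [277.1 222.8] [ 549.4 -259.7   45. ] [ 538.5 -252.3   74.6]
tray_hole0 0.74 [332.1 193.3] [ 531.7 -185.2   45. ] [ 522.3 -183.7   74.2]
tray_hole0 0.62 [242.8 162.3] [ 467.1 -273.6   45. ] [ 462.3 -264.4   77.2]
stored0_mid 0.61 [332.8 198.7] [ 537. -186.   49.] [ 526.6 -184.3   79.8]
```

View pics/w5.png

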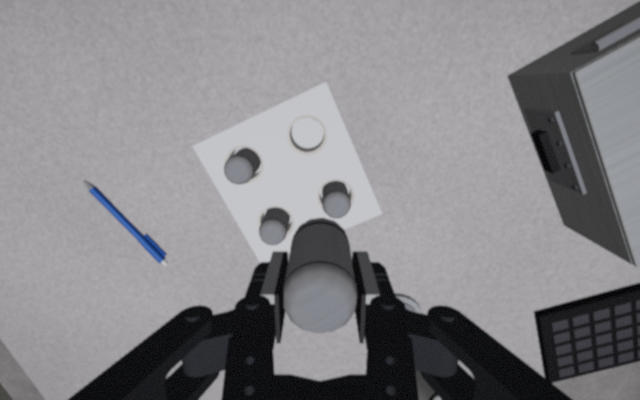

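The empty well's mouth is at (308,132), and the three stored sensors are at (240,167), (273,231) and (336,203). The held sensor is upright in the fingers at (320,290). Next I refine the well position and the in-hand offset.

Run:
```python
from h import *
np.set_printoptions(precision=1,suppress=True)
c=cap("wrist"); T=pose()
v,u=np.mgrid[0:400,0:640].reshape(2,-1); d=c["depth"][v,u]
P=c["wc"][:3,3]+(np.c_[(u-c["cx"])/c["fx"],-(v-c["cy"])/c["fy"],-np.ones(len(u))]@c["wc"][:3,:3].T)*d[:,None]
reg=(v<240)&(u>170)&(u<400)
top=reg&(d>0)&(abs(P[:,2]-45)<6); print("tray top z",np.median(P[top,2]))
fl=reg&(d>0)&(abs(P[:,2]-15)<7)&(np.hypot(P[:,0]-456,P[:,1]+192)<24); print("floor",fl.sum(),P[fl].mean(0))
# mouth: rim circle from top-plane occupancy
E=np.zeros((400,640),np.uint8); E[v[top],u[top]]=255
# tray top square
tri=at_z
mask=E.copy(); n,l,st,ce=cv2.connectedComponentsWithStats(mask); k=1+st[1:,4].argmax()
hull=cv2.convexHull(np.argwhere(l==k)[:,::-1].astype(np.int32))
W=np.array([at_z(c,p,45)[:2] for p in hull[:,0].astype(float)]).astype(np.float32)
print("rect",cv2.minAreaRect(W))
# hole from inverse mask
inv=((l!=k)).astype(np.uint8); n,l2,st,ce=cv2.connectedComponentsWithStats(inv,connectivity=4)
for i in range(1,n):
    if 60<st[i,4]<3000:
        cs=np.argwhere(l2==i)[:,::-1].astype(float); Wp=np.array([at_z(c,p,45)[:2] for p in cs]).astype(np.float32)
        print("hole",st[i,4],cv2.minEnclosingCircle(Wp),ce[i])
# gray ellipse
for nm,(x,y) in dict(s0=(538,-186)).items(): pass
h=(d>0)&(v<345)&(v>215)&(u>270)&(u<370)&(np.hypot(P[:,0]-T[0,3],P[:,1]-T[1,3])<20)&(P[:,2]>T[2,3]+5)
Q=P[h]; print("held",h.sum(),Q.min(0),Q.max(0),(Q.min(0)+Q.max(0))/2,"tcp",T[:3,3], "top z",np.percentile(Q[:,2],98))
for (x,y) in ((530,-185),(547,-260),(468,-271)):
    m=reg&(d>0)&(P[:,2]>62)&(P[:,2]<90)&(np.hypot(P[:,0]-x,P[:,1]-y)<28); Q=P[m]; print("stored",(Q.min(0)+Q.max(0))/2,Q.max(0)-Q.min(0))
cr=c["color"][90:250,170:400]; cv2.imwrite("pics/crop.png",cv2.resize(cr,None,fx=3,fy=3,interpolation=2)[:,:,::-1])
```

```text
tray top z 44.05176620860101
floor 804 [ 459.7 -195.9   14.8]
rect ((503.5193786621094, -228.55596923828125), (165.60098266601562, 165.62474060058594), 8.362265586853027)
hole 921 ((458.0982360839844, -194.71116638183594), 19.273664474487305) [306.3 134.5]
hole 1049 ((471.87127685546875, -276.7091369628906), 23.387704849243164) [241.7 165.8]
hole 963 ((540.7337036132812, -184.31463623046875), 23.53876304626465) [335.1 199. ]
held 6938 [ 474.3 -207.9  286.5] [ 506.9 -168.9  339.9] [ 490.6 -188.4  313.2] tcp [ 490.7 -188.8  281.5] top z 323.2491362759953
stored [ 536.5 -183.3   72.7] [30.6 31.9 21.3]
stored [ 546.7 -262.1   72.7] [27.3 31.7 21.3]
stored [ 469.9 -273.4   73.3] [31.6 31.1 21.6]
```

View pics/crop.png

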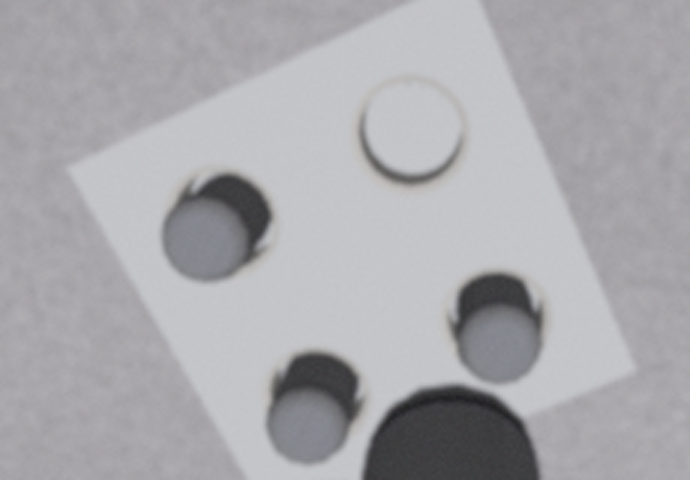

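The rectangle fit and the mouth circle agree on the empty well at (458.1, -194.8), with tray yaw 0.146. The held sensor's axis is at the TCP. The crop shows the empty well at upper right, clear.

```bash
python3 -m jog '[{"tx":15,"ty":-8,"tz":0,"ax":0,"ay":0,"az":0,"jaw":1},{"tx":15,"ty":-7,"tz":10,"ax":0,"ay":0,"az":0,"jaw":1},{"tx":0,"ty":0,"tz":30,"ax":0,"ay":0,"az":0.178,"jaw":1},{"tx":0,"ty":0,"tz":30,"ax":0,"ay":0,"az":0.178,"jaw":1},{"tx":0,"ty":0,"tz":40,"ax":0,"ay":0,"az":0,"jaw":1}]' && python3 -m jog '[{"tx":0,"ty":0,"tz":40,"ax":0,"ay":0,"az":0,"jaw":1},{"tx":0,"ty":0,"tz":25,"ax":0,"ay":0,"az":0,"jaw":1},{"tx":0,"ty":0,"tz":0,"ax":0,"ay":0,"az":0,"jaw":1},{"tx":0,"ty":0,"tz":0,"ax":0,"ay":0,"az":0,"jaw":1}]'
python3 - <<'E'
from h import *
for i in range(4):
    plan([458.1,-194.8,49],[.596,.803]); c=cap("side")
save(c,"s6.png")
c=cap("scene")
E
```

```text
time_s: 9.6
eef_pos: [458.0, -195.3, 171.0]
ee_rot: [0.001, 0.315, 0.949, -0.0]
force: [0.3, -0.7, -0.6]
grip_width: 0.355
grip_force: 39.9
time_s: 10.1
eef_pos: [458.2, -195.7, 107.5]
ee_rot: [0.001, 0.314, 0.949, -0.0]
force: [0.9, -0.3, -1.4]
grip_width: 0.357
grip_force: 39.9
pos [ 458.2 -195.7  107.5] y [ 0.596  0.803 -0.   ] z [ 0.002 -0.001 -1.   ] j [-0.64  0.39  1.74 -0.    1.01 -1.57]
shift tool [ 0.8  0.6 58.5]
rotvec [-0.     0.002  0.   ]
rotvec [-3.000e-03 -0.000e+00 -3.142e+00]
pos [ 458.3 -195.8  107.7] y [ 0.596  0.803 -0.   ] z [ 0.002 -0.001 -1.   ] j [-0.64  0.39  1.74 -0.    1.01 -1.57]
shift tool [ 0.9  0.7 58.7]
rotvec [-0.     0.002 -0.   ]
rotvec [0.004 0.    3.142]
pos [ 458.2 -195.8  107.6] y [ 0.596  0.803 -0.   ] z [ 0.002 -0.001 -1.   ] j [-0.64  0.39  1.74 -0.    1.01 -1.57]
shift tool [ 0.8  0.7 58.6]
rotvec [-0.     0.002 -0.   ]
rotvec [0.004 0.    3.141]
pos [ 458.1 -195.7  107.4] y [0.596 0.803 0.   ] z [ 0.002 -0.001 -1.   ] j [-0.64  0.39  1.74  0.    1.01 -1.57]
shift tool [ 0.7  0.7 58.4]
rotvec [ 0.     0.002 -0.   ]
rotvec [ 3.000e-03 -0.000e+00  3.141e+00]
```

```bash
python3 -m jog '[{"tx":0.7,"ty":0.7,"tz":15,"ax":0,"ay":0,"az":0,"jaw":1},{"tx":0,"ty":0,"tz":10,"ax":0,"ay":0,"az":0,"jaw":1},{"tx":0,"ty":0,"tz":5,"ax":0,"ay":0,"az":0,"jaw":1},{"tx":0,"ty":0,"tz":5,"ax":0,"ay":0,"az":0,"jaw":1},{"tx":0,"ty":0,"tz":0,"ax":0,"ay":0,"az":0,"jaw":1}]'; python3 -m jog '[{"tx":0,"ty":0,"tz":4,"ax":0,"ay":0,"az":0,"jaw":1},{"tx":0,"ty":0,"tz":4,"ax":0,"ay":0,"az":0,"jaw":1},{"tx":0,"ty":0,"tz":0,"ax":0,"ay":0,"az":0,"jaw":1}]'
```

```text
time_s: 10.98
eef_pos: [457.4, -194.4, 71.0]
ee_rot: [-0.0, 0.314, 0.949, 0.0]
force: [0.3, 0.2, -0.7]
grip_width: 0.358
grip_force: 39.9
time_s: 11.35
eef_pos: [457.4, -194.4, 63.0]
ee_rot: [-0.0, 0.314, 0.949, 0.0]
force: [0.6, 0.3, -1.9]
grip_width: 0.356
grip_force: 39.9
```

```bash
python3 -m jog '[{"tx":0,"ty":0,"tz":4,"ax":0,"ay":0,"az":0,"jaw":1},{"tx":0,"ty":0,"tz":4,"ax":0,"ay":0,"az":0,"jaw":1},{"tx":0,"ty":0,"tz":2,"ax":0,"ay":0,"az":0,"jaw":1},{"tx":0,"ty":0,"tz":0,"ax":0,"ay":0,"az":0,"jaw":1}]'; python3 -m jog '[{"tx":0,"ty":0,"tz":1,"ax":0,"ay":0,"az":0,"jaw":1},{"tx":0,"ty":0,"tz":1,"ax":0,"ay":0,"az":0,"jaw":1},{"tx":0,"ty":0,"tz":0,"ax":0,"ay":0,"az":0,"jaw":1}]'
```

```text
time_s: 11.85
eef_pos: [457.4, -194.4, 53.1]
ee_rot: [-0.0, 0.314, 0.949, 0.0]
force: [0.5, 0.3, -1.3]
grip_width: 0.359
grip_force: 39.9
time_s: 12.22
eef_pos: [457.5, -194.5, 51.3]
ee_rot: [-0.0, 0.314, 0.949, 0.0]
force: [-0.3, 0.5, -2.4]
grip_width: 0.357
grip_force: 39.9
```

```bash
python3 -m jog '[{"tx":0,"ty":0,"tz":1,"ax":0,"ay":0,"az":0,"jaw":1},{"tx":0,"ty":0,"tz":0,"ax":0,"ay":0,"az":0,"jaw":1}]'; python3 -m jog '[{"tx":0,"ty":0,"tz":1,"ax":0,"ay":0,"az":0,"jaw":1},{"tx":0,"ty":0,"tz":0,"ax":0,"ay":0,"az":0,"jaw":1}]'
```

```text
time_s: 12.48
eef_pos: [457.5, -194.5, 50.2]
ee_rot: [-0.0, 0.314, 0.949, 0.0]
force: [0.8, 0.1, -1.3]
grip_width: 0.355
grip_force: 39.9
time_s: 12.72
eef_pos: [457.7, -194.6, 49.7]
ee_rot: [0.0, 0.314, 0.949, -0.0]
force: [-1.2, 1.6, 5.5]
grip_width: 0.353
grip_force: 40.4
```

Floor contact came at the expected height, with 5.5 N. I'll release partway.

```bash
python3 -m jog '[{"tx":0,"ty":0,"tz":0,"ax":0,"ay":0,"az":0,"jaw":0.1},{"tx":0,"ty":0,"tz":0,"ax":0,"ay":0,"az":0,"jaw":-0.2},{"tx":0,"ty":0,"tz":0,"ax":0,"ay":0,"az":0,"jaw":-0.3},{"tx":0,"ty":0,"tz":0,"ax":0,"ay":0,"az":0,"jaw":-0.3}]'; python3 -m jog '[{"tx":0,"ty":0,"tz":-10,"ax":0,"ay":0,"az":0,"jaw":-0.3},{"tx":0,"ty":0,"tz":-25,"ax":0,"ay":0,"az":0,"jaw":-0.3},{"tx":0,"ty":0,"tz":-45,"ax":0,"ay":0,"az":0,"jaw":-0.3},{"tx":0,"ty":0,"tz":-50,"ax":0,"ay":0,"az":0,"jaw":-0.3},{"tx":-30,"ty":0,"tz":-40,"ax":0,"ay":0,"az":0,"jaw":-0.3}]';  python3 -m jog '[{"tx":0,"ty":0,"tz":0,"ax":0,"ay":0,"az":0,"jaw":-1},{"tx":0,"ty":0,"tz":0,"ax":0,"ay":0,"az":0,"jaw":-1}]'
python3 - <<'E'
from h import *
np.set_printoptions(precision=1,suppress=True)
c=cap("wrist"); T=pose(); save(c,"w7.png")
v,u=np.mgrid[0:400,0:640].reshape(2,-1); d=c["depth"][v,u]
P=c["wc"][:3,3]+(np.c_[(u-c["cx"])/c["fx"],-(v-c["cy"])/c["fy"],-np.ones(len(u))]@c["wc"][:3,:3].T)*d[:,None]
for (x,y) in ((458,-195),(537,-183),(549,-262),(470,-273)):
    m=(d>0)&(P[:,2]>60)&(P[:,2]<95)&(np.hypot(P[:,0]-x,P[:,1]-y)<28); Q=P[m]
    if len(Q): print("sensor",len(Q),(Q.min(0)+Q.max(0))/2,Q.max(0)-Q.min(0),Q[:,2].max())
plan([620,221,260],[.968,.25])
E
```

```text
time_s: 13.22
eef_pos: [457.5, -194.5, 49.2]
ee_rot: [-0.0, 0.314, 0.949, 0.0]
force: [-0.3, -0.0, 0.7]
grip_width: 0.649
grip_force: 0.0
time_s: 13.85
eef_pos: [481.4, -212.0, 222.5]
ee_rot: [0.001, 0.314, 0.949, -0.0]
force: [0.8, -0.1, 0.5]
grip_width: 0.65
grip_force: 0.0
time_s: 14.1
eef_pos: [481.1, -212.0, 218.8]
ee_rot: [-0.001, 0.314, 0.949, 0.0]
force: [0.6, 0.4, -0.6]
grip_width: 1.002
grip_force: 0.0
sensor 1085 [ 459.2 -195.5   71.9] [32.  32.2 23.6] 83.67244682996352
sensor 1007 [ 536.4 -183.3   71.6] [31.  31.8 23.1] 83.20427658628552
sensor 909 [ 548.2 -261.9   71.7] [31.3 31.  23.2] 83.3345154973947
sensor 1016 [ 469.9 -273.2   71.8] [32.  31.5 23.5] 83.53378546291117
pos [ 480.9 -211.8  218.4] y [ 0.6  0.8 -0. ] z [-0.  0. -1.] j [-0.6  0.3  1.5 -0.   1.3 -1.6]
shift tool [146.5 430.4 -41.3]
rotvec [-0.  -0.   0.7]
rotvec [ 0.  -0.  -2.5]
```

View pics/w7.png

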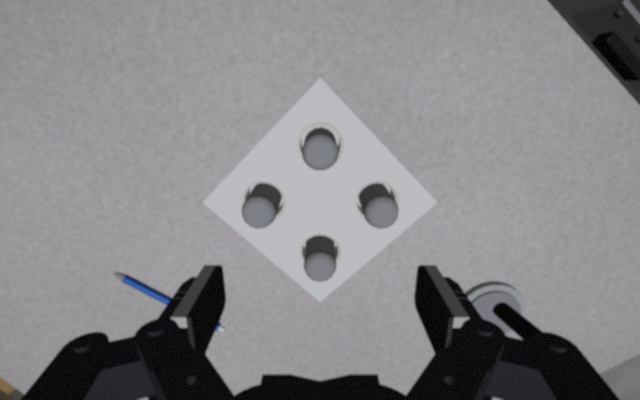

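The sensor is seated in the well at (320,150) in the image. Its top is at z≈83, level with the stored sensors, and its offset is about 1 mm. On to the handle.

```bash
python3 -m jog '[{"tx":10,"ty":30,"tz":-15,"ax":0,"ay":0,"az":0,"jaw":-1},{"tx":14,"ty":42,"tz":-15,"ax":0,"ay":0,"az":0,"jaw":-1},{"tx":14,"ty":42,"tz":-10,"ax":0,"ay":0,"az":0,"jaw":-1},{"tx":14,"ty":42,"tz":0,"ax":0,"ay":0,"az":0,"jaw":-1},{"tx":14,"ty":42,"tz":0,"ax":0,"ay":0,"az":0,"jaw":-1}]' && python3 -m jog '[{"tx":14,"ty":42,"tz":0,"ax":0,"ay":0,"az":0,"jaw":-1},{"tx":14,"ty":42,"tz":0,"ax":0,"ay":0,"az":0,"jaw":-1},{"tx":14,"ty":42,"tz":0,"ax":0,"ay":0,"az":0,"jaw":-1},{"tx":14,"ty":42,"tz":0,"ax":0,"ay":0,"az":0,"jaw":-1},{"tx":24,"ty":64,"tz":0,"ax":0,"ay":0,"az":0,"jaw":-1}]' && python3 -m jog '[{"tx":0,"ty":0,"tz":0,"ax":0,"ay":0,"az":0.17,"jaw":-1},{"tx":0,"ty":0,"tz":0,"ax":0,"ay":0,"az":0.17,"jaw":-1},{"tx":0,"ty":0,"tz":0,"ax":0,"ay":0,"az":0.17,"jaw":-1},{"tx":0,"ty":0,"tz":0,"ax":0,"ay":0,"az":0.17,"jaw":-1},{"tx":0,"ty":0,"tz":0,"ax":0,"ay":0,"az":0,"jaw":-1}]'
cat > hd.py <<'E'
from h import *
np.set_printoptions(precision=1,suppress=True)
c=cap("wrist"); T=pose(); save(c,"w8.png")
v,u=np.mgrid[0:400,0:640].reshape(2,-1); d=c["depth"][v,u]
P=c["wc"][:3,3]+(np.c_[(u-c["cx"])/c["fx"],-(v-c["cy"])/c["fy"],-np.ones(len(u))]@c["wc"][:3,:3].T)*d[:,None]
near=(d>0)&(np.hypot(P[:,0]-618,P[:,1]-221)<75)
m=near&(P[:,2]>150)&(P[:,2]<172); Q=P[m]; Q=Q[Q[:,2]>Q[:,2].max()-8]
r=cv2.minAreaRect(Q[:,:2].astype(np.float32)); b=cv2.boxPoints(r)
vx=cv2.fitLine(Q[:,:2].astype(np.float32),1,0,.01,.01).ravel()
print("bar",len(Q),r,"line",vx,"yaw",np.arctan(-vx[0]/vx[1]),"ztop",np.percentile(Q[:,2],95))
l=(d>0)&(abs(P[:,2]-117)<6)&(np.hypot(P[:,0]-530,P[:,1]-205)<190); print("lid z",np.median(P[l,2]))
for r in place_of("handle","wrist"): print(r["conf"],at_z(c,r["centre"],157))
plan([618.5,221,155],[.968,.25])
E
python3 hd.py
```

```text
time_s: 14.78
eef_pos: [546.3, -12.4, 258.4]
ee_rot: [-0.001, 0.314, 0.949, -0.0]
force: [1.3, -0.7, -0.2]
grip_width: 0.999
grip_force: 0.0
time_s: 15.4
eef_pos: [619.0, 215.0, 258.4]
ee_rot: [-0.001, 0.315, 0.949, -0.001]
force: [0.9, -0.3, 0.8]
grip_width: 0.995
grip_force: 0.0
time_s: 16.02
eef_pos: [618.6, 214.2, 258.3]
ee_rot: [-0.001, 0.612, 0.791, -0.001]
force: [0.6, 0.0, -0.3]
grip_width: 0.998
grip_force: 0.0
bar 2493 ((619.1531982421875, 220.90000915527344), (11.776385307312012, 128.44166564941406), 14.28735065460205) line [  0.2  -1.  612.8 244.9] yaw 0.24797305 ztop 162.61691230511335
lid z 116.0965179910084
0.76 [620.3 221.1 157. ]
pos [618.8 214.2 258.7] y [ 1.   0.3 -0. ] z [-0. -0. -1.] j [ 0.1  0.6  1.   0.   1.6 -0.1]
shift tool [  6.6   1.5 103.7]
rotvec [-0. -0.  0.]
rotvec [ 0.  -0.  -3.1]
```

View pics/w8.png

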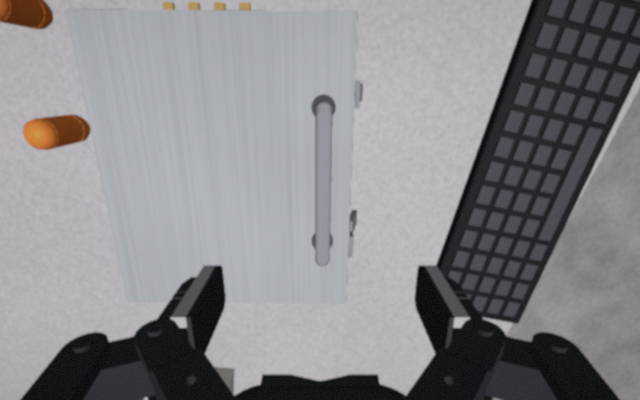

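The bar runs from (323,105) to (322,258), between the fingers. Its centre is (619.2, 220.9) and its yaw is 0.248. I'll descend and grip.

```bash
python3 -m jog '[{"tx":3,"ty":1,"tz":15,"ax":0,"ay":0,"az":0,"jaw":-1},{"tx":3.4,"ty":1,"tz":35,"ax":0,"ay":0,"az":0,"jaw":-1},{"tx":0,"ty":0,"tz":35,"ax":0,"ay":0,"az":0,"jaw":-1},{"tx":0,"ty":0,"tz":20,"ax":0,"ay":0,"az":0,"jaw":-1},{"tx":0,"ty":0,"tz":13,"ax":0,"ay":0,"az":0,"jaw":-1}]' && python3 -m jog '[{"tx":0,"ty":0,"tz":0,"ax":0,"ay":0,"az":0,"jaw":-1},{"tx":0,"ty":0,"tz":0,"ax":0,"ay":0,"az":0,"jaw":0},{"tx":0,"ty":0,"tz":0,"ax":0,"ay":0,"az":0,"jaw":0.4}]' 40 && python3 -m jog '[{"tx":0,"ty":0,"tz":0,"ax":0,"ay":0,"az":0,"jaw":1},{"tx":0,"ty":0,"tz":0,"ax":0,"ay":0,"az":0,"jaw":1},{"tx":0,"ty":0,"tz":0,"ax":0,"ay":0,"az":0,"jaw":1},{"tx":0,"ty":0,"tz":0,"ax":0,"ay":0,"az":0,"jaw":1}]' 60
python3 - <<'E'
from h import *
T=pose(); print(T.round(2), sense()["joints"].round(2))
# arc rows: tool pose fixed relative to the bar, rotate about hinge
ex=np.array([.969,.246,0]); ex/=np.linalg.norm(ex); ey=np.array([-ex[1],ex[0],0])
H=np.array([619.2,220.9,0])-195*ex; H[2]=95
N=15; prev=T
for k in range(1,N+1):
    Rk=R.from_rotvec(-ey*.785*k/N).as_matrix(); M=np.eye(4); M[:3,:3]=Rk@T[:3,:3]; M[:3,3]=H+Rk@(T[:3,3]-H)
    D=np.linalg.inv(prev)@M; prev=M
    if k in(1,2,8,N): print(k,D[:3,3].round(2),R.from_matrix(D[:3,:3]).as_rotvec().round(4),M[:3,3].round(0))
E
```

```text
time_s: 16.75
eef_pos: [618.8, 221.0, 139.3]
ee_rot: [-0.001, 0.612, 0.791, -0.001]
force: [-0.9, 0.1, -0.4]
grip_width: 0.998
grip_force: 0.0
time_s: 17.12
eef_pos: [619.8, 221.0, 142.2]
ee_rot: [0.001, 0.613, 0.79, 0.001]
force: [-0.7, -0.0, 0.6]
grip_width: 0.604
grip_force: 0.0
time_s: 17.62
eef_pos: [619.2, 220.9, 141.7]
ee_rot: [-0.0, 0.613, 0.79, -0.0]
force: [-5.5, -1.2, 4.3]
grip_width: 0.117
grip_force: 58.5
[[-2.5000e-01  9.7000e-01 -0.0000e+00  6.1915e+02]
 [ 9.7000e-01  2.5000e-01 -0.0000e+00  2.2087e+02]
 [-0.0000e+00 -0.0000e+00 -1.0000e+00  1.4168e+02]
 [ 0.0000e+00  0.0000e+00  0.0000e+00  1.0000e+00]] [ 0.16  0.68  1.17 -0.    1.3  -0.09]
1 [ 1.000e-02 -2.720e+00 -1.013e+01] [-0.0523 -0.0002  0.    ] [617. 220. 152.]
2 [ 1.000e-02 -2.720e+00 -1.013e+01] [-0.0523 -0.0002  0.    ] [613. 219. 162.]
8 [ 1.000e-02 -2.720e+00 -1.013e+01] [-0.0523 -0.0002  0.    ] [584. 212. 217.]
15 [ 1.000e-02 -2.720e+00 -1.013e+01] [-0.0523 -0.0002  0.    ] [532. 199. 266.]
```

The arc is a constant row: ty -2.7, tz -10.1, ax -0.052. I'll test the first steps.

```bash
python3 -m jog '[{"tx":0,"ty":-1.4,"tz":-5.1,"ax":-0.026,"ay":0,"az":0,"jaw":1},{"tx":0,"ty":-1.4,"tz":-5.1,"ax":-0.026,"ay":0,"az":0,"jaw":1},{"tx":0,"ty":-2.7,"tz":-10.1,"ax":-0.052,"ay":0,"az":0,"jaw":1},{"tx":0,"ty":0,"tz":0,"ax":0,"ay":0,"az":0,"jaw":1}]'; python3 -m jog '[{"tx":0,"ty":-2.7,"tz":-10.1,"ax":-0.052,"ay":0,"az":0,"jaw":1},{"tx":0,"ty":-2.7,"tz":-10.1,"ax":-0.052,"ay":0,"az":0,"jaw":1},{"tx":0,"ty":-2.7,"tz":-10.1,"ax":-0.052,"ay":0,"az":0,"jaw":1},{"tx":0,"ty":0,"tz":0,"ax":0,"ay":0,"az":0,"jaw":1}]'; python3 -c "
from h import *
plan([0,0,0])"
```

```text
time_s: 18.12
eef_pos: [613.2, 219.4, 162.3]
ee_rot: [0.032, 0.612, 0.789, 0.042]
force: [0.9, 0.4, -3.6]
grip_width: 0.116
grip_force: 59.4
time_s: 18.62
eef_pos: [601.0, 216.3, 190.5]
ee_rot: [0.079, 0.607, 0.784, 0.102]
force: [1.1, 0.7, -2.0]
grip_width: 0.112
grip_force: 60.0
pos [601.  216.3 190.5] y [0.936 0.241 0.257] z [ 0.249  0.064 -0.966] j [ 0.15  0.46  1.42  0.03  1.   -0.11]
shift tool [ -59.6 -663.5   20.6]
```

```bash
python3 -m jog '[{"tx":0,"ty":-2.7,"tz":-10.1,"ax":-0.052,"ay":0,"az":0,"jaw":1},{"tx":0,"ty":-2.7,"tz":-10.1,"ax":-0.052,"ay":0,"az":0,"jaw":1},{"tx":0,"ty":-2.7,"tz":-10.1,"ax":-0.052,"ay":0,"az":0,"jaw":1},{"tx":0,"ty":-2.7,"tz":-10.1,"ax":-0.052,"ay":0,"az":0,"jaw":1},{"tx":0,"ty":0,"tz":0,"ax":0,"ay":0,"az":0,"jaw":1}]'; python3 -c "
from h import *
plan([0,0,0])"
```

```text
time_s: 19.25
eef_pos: [578.3, 210.6, 224.6]
ee_rot: [0.142, 0.596, 0.769, 0.183]
force: [0.6, 3.2, -1.8]
grip_width: 0.114
grip_force: 60.3
pos [578.3 210.6 224.6] y [0.865 0.223 0.45 ] z [ 0.436  0.113 -0.893] j [ 0.14  0.29  1.62  0.08  0.77 -0.16]
shift tool [ -59.8 -648.1  -75.3]
```

```bash
python3 -m jog '[{"tx":0,"ty":-2.7,"tz":-10.1,"ax":-0.052,"ay":0,"az":0,"jaw":1},{"tx":0,"ty":-2.7,"tz":-10.1,"ax":-0.052,"ay":0,"az":0,"jaw":1},{"tx":0,"ty":-2.7,"tz":-10.1,"ax":-0.052,"ay":0,"az":0,"jaw":1},{"tx":0,"ty":0,"tz":0,"ax":0,"ay":0,"az":0,"jaw":1}]'; python3 -m jog '[{"tx":0,"ty":-2.7,"tz":-10.1,"ax":-0.052,"ay":0,"az":0,"jaw":1},{"tx":0,"ty":-2.7,"tz":-10.1,"ax":-0.052,"ay":0,"az":0,"jaw":1},{"tx":0,"ty":-2.7,"tz":-10.1,"ax":-0.052,"ay":0,"az":0,"jaw":1},{"tx":0,"ty":0,"tz":0,"ax":0,"ay":0,"az":0,"jaw":1},{"tx":0,"ty":0,"tz":0,"ax":0,"ay":0,"az":0,"jaw":1}]'
python3 - <<'E'
from h import *
T=pose(); plan([0,0,0])
g=T[:3,3]-17*T[:3,2]; ex=np.array([.969,.247,0]); H=np.array([619.2,220.9,95])-195*ex
d=g-H; print("lid angle",np.arctan2(d[2],d@ex)-np.arctan2(62,195),"radius",np.hypot(d[2],d@ex), "expect 204.6")
save(cap("scene"),"e.png")
c=cap("side")
E
```

```text
time_s: 19.75
eef_pos: [557.1, 205.3, 246.8]
ee_rot: [0.187, 0.583, 0.752, 0.242]
force: [0.3, 5.1, -1.3]
grip_width: 0.109
grip_force: 60.4
time_s: 20.38
eef_pos: [533.1, 199.2, 265.0]
ee_rot: [0.232, 0.567, 0.732, 0.3]
force: [-0.1, 7.2, -1.2]
grip_width: 0.11
grip_force: 60.5
pos [533.1 199.2 265. ] y [0.69  0.178 0.701] z [ 0.679  0.176 -0.713] j [ 0.1   0.05  1.92  0.27  0.41 -0.35]
shift tool [ -59.7 -589.3 -208. ]
lid angle 0.785260317759096 radius 205.1248196130348 expect 204.6
```

View pics/e.png

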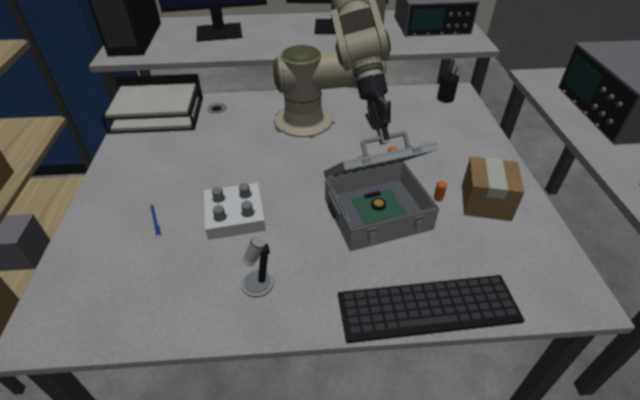

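The scene picture shows the lid open and held by the handle at (385,140). The board is visible at (378,205), and all four sensors stand in the tray at (233,200).

```bash
python3 -c "
from rig import *
print(finish_job())"
```

```text
the job is handed in; nothing more can be done
None
```

The loose sensor is seated upright in the formerly empty well and let go, the lid is held by its handle at about 45° (0.785 rad worked out from the arm's pose), and the job was handed in at about 20.5 s; no verdict came back.

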